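# Walk a plaster mould round and dam its mouth against the casting fence

## Task

Without gripping or lifting it, push the heavy plaster mould with the fingers, corner by corner, to walk it round on the casting board until its open mouth end faces the metal fence, turning it clear of the fence so that no corner is driven into the metal. Then push it straight up until the mouth end sits flush against the fence, anywhere along it where the fence covers the whole end. Touch only the mould's outer sides, never its waxed top or cavity, leave the other things on the board alone, and move the hand away at the end.

Things in the scene. Friction and masses are not known exactly. Their poses are not given: they have to be found in the camera images.
- board: Casting board of birch plywood, 360 x 660 mm (its x by y), fixed on the table; its top lies 24 mm above the table. Origin: centre of the board, at table level. Its +x axis points to the side with the fence, away from the robot. The mould slides on it without tipping; pushed at a corner it turns about a point some 50 mm beyond its own centre.
- fence: Straight aluminium angle fence fixed to the board, 360 mm long along the board's y, 45 mm high above the board's top; behind the face its foot reaches 40 mm. Origin: middle of the upright face towards the robot, at the level of the board's top, 130 mm from the board's centre. Same axes as the board: +x points into the fence; the mould stands on its -x side.
- mould: Loose off-white plaster block, 140 (x) x 110 (y) x 45 mm high, about 0.9 kg, slides at 4 to 7 N on 4 pads 80 x 64 mm apart. Outer sides 42 mm high, then a 3 mm step set in 6 mm. In its top a bell-shaped cavity with a ring head; the bell's wide foot opens through one 110 mm end in a 72 mm gap: the mouth end. Origin: centre of the underside, near the centre of mass. +x points to the mouth end.
- waxed: The wax-coated honey-coloured upper part of the mould, moulded in one with it: its top (128 x 98 mm, 42 to 45 mm above the mould's underside) and the cavity (18 mm deep). Not to be touched. Same origin and axes as the mould.
- mouth_left (a point): Outer corner of the mould's mouth end, on its +y side, 20 mm above the underside (mould frame 70, 55, 20 mm).
- mouth_right (a point): Outer corner of the mould's mouth end, on its -y side, 20 mm above the underside (mould frame 70, -55, 20 mm).
- mouth_mid (a point): Middle of the mouth end, 20 mm above the underside (mould frame 70, 0, 20 mm).
- model: Printed product model, bell-shaped white foot 60 mm across with a dark neck and ring head, 144 mm tall, standing loose on an end of the board. Origin: centre of its underside. Leave alone.
- cup: White mixing cup, 72 mm across and 85 mm tall, loose on an end of the board. Origin: centre of its underside. Leave alone.
- jar: Squat jar of wax with a metal lid, 62 mm across and 62 mm tall, loose on an end of the board. Origin: centre of its underside. Leave alone.
- bar: White printed bar, round-backed with a flat foot, 110 mm long (x), 26 mm thick, lying loose on an end of the board. Origin: centre of its underside. Leave alone.

How it is judged:
By the outcome, as a careful person would: the job done as asked, in the order asked, and still so for the second after the job is handed in, with the robot touching nothing.
It also fails if it takes over 61 s, if anything falls off the work surface, if the arm or the gripper's body presses on something with over 40 N, if the wrist force passes 120 N, or if a joint passes its speed limit or range.

## Robot

A 6-joint arm with a two-finger parallel gripper is mounted at the origin on the work surface. World frame = base frame: x ahead of the robot, y to its left, z up, the work surface at z = 0. Lengths are in m, angles in rad, forces in N, time in s.
With the tool pointing down it reaches from about 0.4 to 0.825 m from the base axis. Payload 7 kg.
Tool frame: the origin (TCP) lies at the centre of the arm's flange, where the gripper is bolted on; the fingertips stand 178 mm ahead of it and the grasp point (between the pads) lies 159 mm ahead of it; z points along the fingers, y is the direction in which the jaws open and shut (so a half turn about z gives the same grasp; the last joint's range is limited). The gripper opens to 88 mm and grips with 3 to 60 N. Pads are 19 mm wide; open, the fingers measure 130 mm over their backs; the gripper's body (78 mm by 193 mm) begins 47 mm behind the grasp point.
Start: joints at [1.444, 0.359, 0.012, 0, -1.224, -0.288], TCP at [0.272, 0.618, 0.405] pointing down, gripper open.
Joint ranges: [-3.07, 3.07], [-1.43, 2.12], [-1.02, 1.25], [-3.03, 1.67], [-3.05, -0], [-3.03, 3.03]. Speed limits (rad/s): [2.39, 2.39, 3.01, 3.14, 3.14, 3.14].

## Interface

Orientations are given as [roll, pitch, yaw] about the fixed x, y, z axes, in that order (R = Rz(yaw) Ry(pitch) Rx(roll)).
In Python, from station import arm gives the robot as it stands.
- The arm moves only by the shell command python3 -m handwheel 'ROWS' [OPENING] [FORCE]. ROWS is JSON, a list of rows, each a list of 4 numbers: the shift along the world's x, y, z in cm, then the turn about the world's z in rad. In form: [[dx, dy, dz, yaw], ...]. A call has 1 to 20 rows; each row shifts and turns the commanded pose from where the row before left it; what a row does not reach is not made up. A row lasts 1/10 s, in which the tool goes at most 50 mm and 8.59 degrees, less where a joint would pass 70% of its speed; a pose out of reach is approached as far as the arm can. A call is refused whole if a number of a shift passes 5 or a number of a turn 0.15, either way. A call with a gripper value outside its range is refused whole. OPENING is the closure, from 0 (fully open) to 1 (shut), set as the call begins (- or left out, the last holds). The fingers move at their own pace and stop on an object; FORCE is the grip in N (left out, the last holds). Time passes only in rows, so rows that do not move let the fingers close. It gives the time, the measured TCP pose, the force and the opening at its end, in the units of the state.
- arm.get_state(): the state, without advancing time (a new reading comes with each control period).
- arm.grab_frame(name): name is "side" or "top"; returns a dict with "image" (400x640x3 uint8, red, green, blue), "depth" (400x640 float32, m along the optical axis (not along the pixel's ray), 0 where there is no reading), "vfov" (degrees; the focal length in pixels is half the picture's height over the tangent of half this angle, whatever the lens; pixels are square), "cx", "cy" (the principal point, pixels), "rvec" (rotation vector, rad) and "tvec" (3), from world to camera coordinates, as OpenCV has them. Camera axes: x right, y down, z forward; pixel columns grow to the right and rows downward; lengths in m; the calibration is good to about 2 mm. A picture is of the moment at which its call begins.
- arm.job_done(): hands the job in, once; it reports no verdict.
The state is a dict: "t": time; "q": joint angles; "qd": joint speeds; "joint_efforts": joint torques, N m; "eef_pos": TCP position; "ee_rot": TCP orientation; "force": force on the tool from outside, world axes, zero at the start; "moment": the same for the moment, N m; "width": finger opening in m.
Only numpy, scipy, OpenCV 4.12 (cv2) and the standard library are available. Lean on these libraries where they do the work, as an engineer would, in place of code of your own. Each camera call takes 0.05 s, during which the arm holds its last target.

## Working session

There is one attempt and no reset: what is moved stays moved. The work goes in short steps, Python scripts to look and compute and a shell command to move; the robot and the scene stay as the last step left them, time stands still between calls to the robot, and variables do not carry over. Pictures are saved under pics/ and viewed, and the job is handed in when it is done.

```bash
ls; mkdir -p pics; cat > h.py <<'E'
import numpy as np, cv2
from station import arm
def cam(f):
    H,W=f["image"].shape[:2]
    fl=H/2/np.tan(np.radians(f["vfov"])/2)
    K=np.array([[fl,0,f["cx"]],[0,fl,f["cy"]],[0,0,1.]])
    R=cv2.Rodrigues(np.array(f["rvec"],float))[0]; t=np.array(f["tvec"],float).reshape(3)
    return K,R,t
def ray(f,uv,z):
    K,R,t=cam(f); uv=np.atleast_2d(np.array(uv,float))
    d=np.linalg.inv(K)@np.c_[uv,np.ones(len(uv))].T
    D=R.T@d; C=(-R.T@t)[:,None]
    return (C+D*((z-C[2])/D[2])).T
def pts(f):
    K,R,t=cam(f); d=f["depth"]; v,u=np.indices(d.shape)
    P=np.stack([(u-K[0,2])/K[0,0]*d,(v-K[1,2])/K[1,1]*d,d],-1)
    return (P-t)@R
def save(f,n): cv2.imwrite(n,cv2.cvtColor(f["image"],cv2.COLOR_RGB2BGR))
E
python3 - <<'E'
from h import *
s=arm.get_state(); print(s)
for n in("top","side"):
    f=arm.grab_frame(n); save(f,f"pics/{n}0.png"); np.save(f"{n}0.npy",f,allow_pickle=True)
    K,R,t=cam(f); print(n,f["vfov"],-R.T@t,R[2])
E
```

```text
pics
{'t': 0.0, 'q': array([ 1.44411517e+00,  3.59386051e-01,  1.10881282e-02, -3.79260353e-04,
       -1.22406309e+00, -2.88137880e-01]), 'qd': array([ 1.13947624e-03, -6.67906303e-04,  2.35499878e-04,  3.32032666e-05,
       -9.38066039e-04, -3.18546625e-04]), 'joint_efforts': array([ 4.60474203e-04, -5.82712519e+01,  2.93043101e+01,  6.99726105e+00,
        6.83893843e-03, -1.48835288e-04]), 'eef_pos': array([0.27193694, 0.61759974, 0.40373047]), 'ee_rot': array([ 3.13999114e+00, -1.02848703e-04, -4.14948113e-01]), 'force': array([0.60284723, 0.74043421, 0.44162105]), 'moment': array([ 0.03109374,  0.060121  , -0.0432831 ]), 'width': 0.08756158416063745}
top 55.664110171919816 [0.46458759 0.01316124 0.93625317] [ 0.09572603  0.02020955 -0.99520254]
side 43.26137667134361 [0.36336958 0.66803455 0.9067485 ] [ 0.16709908 -0.5918964  -0.78850273]
```

View pics/top0.png

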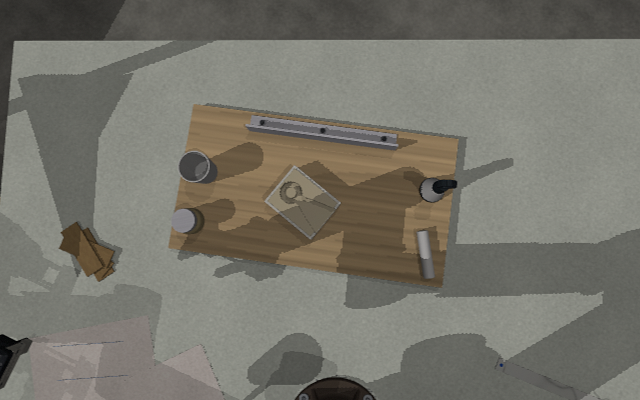

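View pics/side0.png

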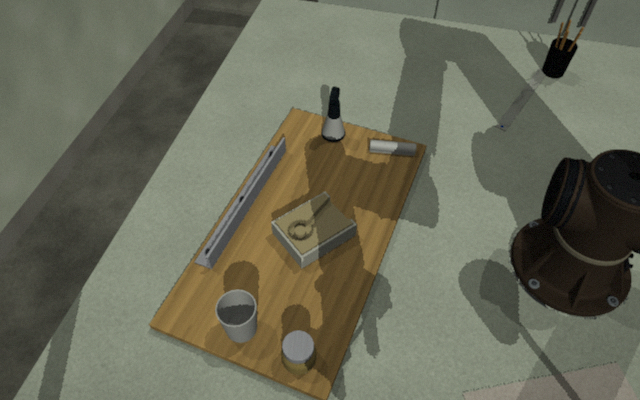

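```bash
python3 - <<'E'
from h import *
for n,(a,b,c,d) in {"top":(150,255,250,360),"side":(180,280,255,375)}.items():
    f=np.load(f"{n}0.npy",allow_pickle=True).item()
    im=cv2.cvtColor(f["image"][a:b,c:d],cv2.COLOR_RGB2BGR)
    im=cv2.resize(im,None,fx=5,fy=5,interpolation=cv2.INTER_CUBIC)
    im=np.clip(im.astype(float)*1.5,0,255).astype(np.uint8)
    cv2.imwrite(f"pics/z{n}0.png",im)
    P=pts(f)
    h=P[...,2]
    m=((h>0.055)&(h<0.085)&(np.hypot(P[...,0]-.5,P[...,1]-.03)<.3)).astype(np.uint8)
    nn,L,S,Ce=cv2.connectedComponentsWithStats(m)
    for i in range(1,nn):
        if S[i,4]>60: print(n,S[i],Ce[i],np.median(P[L==i],axis=0).round(4), P[L==i].max(0).round(3),P[L==i].min(0).round(3))
E
```

```text
top [245 124 153  24 607] [321.36573311 135.60955519] [0.6842 0.0343 0.0689] [0.711 0.215 0.074] [ 0.658 -0.14   0.055]
top [199 161  16  22  76] [209.44736842 173.75      ] [0.5904 0.2913 0.0714] [0.62  0.314 0.085] [0.571 0.287 0.055]
top [ 264  165   76   75 1810] [299.12486188 199.88066298] [0.5345 0.0863 0.069 ] [0.614 0.167 0.074] [ 0.443 -0.006  0.055]
top [424 179  20  20 164] [430.79878049 189.81097561] [ 0.5547 -0.213   0.0686] [ 0.584 -0.203  0.085] [ 0.54  -0.246  0.055]
top [285 187  11  11  92] [290.26086957 192.52173913] [0.5488 0.1067 0.0685] [0.564 0.12  0.073] [0.539 0.095 0.055]
top [191 211  10  19 107] [195.72897196 219.94392523] [0.4852 0.3235 0.0636] [0.506 0.33  0.085] [0.464 0.318 0.055]
side [324 115  19  16 205] [332.66829268 123.24878049] [ 0.5598 -0.2123  0.0682] [ 0.585 -0.202  0.085] [ 0.541 -0.231  0.056]
side [205 137  80 124 720] [243.50694444 200.42916667] [0.6886 0.066  0.0661] [0.713 0.217 0.073] [ 0.659 -0.142  0.055]
side [ 271  191   85   70 2217] [310.48714479 226.62426703] [0.5325 0.092  0.067 ] [0.614 0.169 0.073] [ 0.445 -0.008  0.055]
side [294 225  12  13 130] [299.53076923 231.14615385] [0.5505 0.1091 0.0666] [0.562 0.119 0.073] [0.539 0.095 0.055]
side [228 297  26  15 211] [240.27014218 302.8436019 ] [0.6115 0.293  0.0712] [0.629 0.302 0.085] [0.581 0.288 0.055]
```

View pics/ztop0.png

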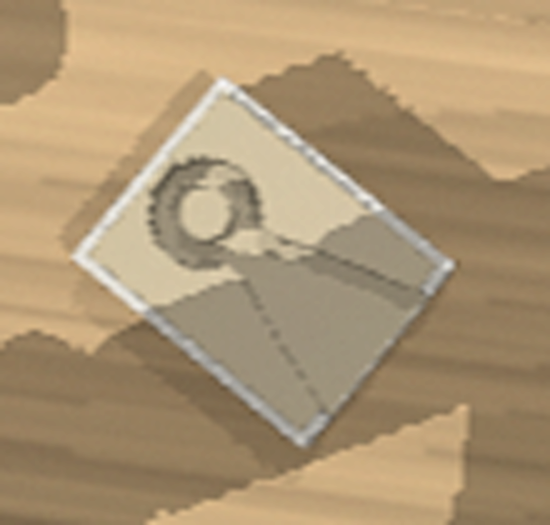

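View pics/zside0.png

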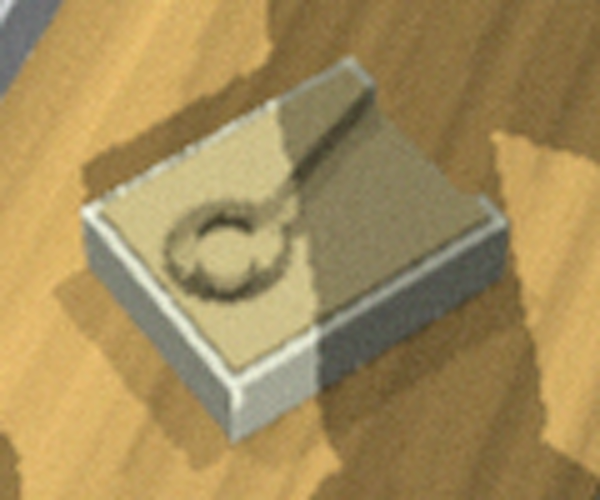

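```bash
cat >> h.py <<'E'
def mould(f,ctr=None,r=.13,verbose=True):
    """Mould rect from the depth: points of the rim/top, minAreaRect of raw xy points cast at 66 mm"""
    P=pts(f); h=P[...,2]
    m=((h>0.058)&(h<0.078)&(np.hypot(P[...,0]-ctr[0],P[...,1]-ctr[1])<r)).astype(np.uint8)
    n,L,S,C=cv2.connectedComponentsWithStats(m)
    i=1+np.argmax(S[1:,4]); 
    cs,_=cv2.findContours((L==i).astype(np.uint8),cv2.RETR_EXTERNAL,cv2.CHAIN_APPROX_NONE)
    c=max(cs,key=len).reshape(-1,2)
    X=ray(f,c,0.066)[:,:2]
    (cx,cy),(w,hh),a=cv2.minAreaRect((X*1000).astype(np.float32))
    if w<hh: w,hh,a=hh,w,a+90
    return np.array([cx,cy]),w,hh,a,X
E
python3 - <<'E'
from h import *
for n in("top","side"):
    f=np.load(f"{n}0.npy",allow_pickle=True).item()
    print(n,mould(f,(.53,.09))[:4])
f=np.load("top0.npy",allow_pickle=True).item()
z=np.array([[222,80],[455,265],[303,447],[72,257]])/5.+[250,150]-.4
C=ray(f,z,.066)[:,:2]*1000; print(C.round(1)); 
print("c",C.mean(0),[np.linalg.norm(C[i]-C[(i+1)%4]).round(1) for i in range(4)])
d=(C[1]+C[2]-C[0]-C[3]); print("yaw",np.degrees(np.arctan2(d[1],d[0])))
f=np.load("side0.npy",allow_pickle=True).item()
z=np.array([[85,210],[237,380],[507,225],[352,58]])/5.+[255,180]-.4
C=ray(f,z,.066)[:,:2]*1000; print(C.round(1)); 
print("c",C.mean(0),[np.linalg.norm(C[i]-C[(i+1)%4]).round(1) for i in range(4)])
d=(C[2]+C[3]-C[0]-C[1]); print("yaw",np.degrees(np.arctan2(d[1],d[0])))
# fence
for n in("top","side"):
    f=np.load(f"{n}0.npy",allow_pickle=True).item(); P=pts(f)
    h=P[...,2]; m=(h>.062)&(h<.076)&(P[...,0]>.62)&(P[...,0]<.73)&(P[...,1]<.25)&(P[...,1]>-.2)
    Q=P[m]; 
    l=cv2.fitLine((Q[:,:2]*1000).astype(np.float32),cv2.DIST_HUBER,0,.01,.01).ravel()
    print(n,"fence",l,Q.shape,"angle",np.degrees(np.arctan2(l[1],l[0])))
    R=cv2.minAreaRect((Q[:,:2]*1000).astype(np.float32)); print(R, cv2.boxPoints(R).round(1).tolist())
    mb=(abs(h-.024)<.006)&(P[...,0]<.8)&(P[...,0]>.3)
    nn,L,S,_=cv2.connectedComponentsWithStats(mb.astype(np.uint8)); i=1+np.argmax(S[1:,4])
    cs=cv2.findContours((L==i).astype(np.uint8),cv2.RETR_EXTERNAL,cv2.CHAIN_APPROX_NONE)[0]
    X=ray(f,max(cs,key=len).reshape(-1,2),.024)[:,:2]*1000
    print("board",cv2.minAreaRect(X.astype(np.float32)))
    for nm,z,(x,y),r in(("cup",.109,(.605,.295),.06),("jar",.086,(.485,.32),.06),("model",.1,(.56,-.21),.06),("bar",.04,(.42,-.2),.1)):
        m=(abs(h-z)<.012)&(np.hypot(P[...,0]-x,P[...,1]-y)<r)
        if m.any(): print(nm,P[m].min(0).round(3),P[m].max(0).round(3))
E
```

```text
top (array([528.85699463,  80.11572266]), 139.8099822998047, 109.73605346679688, 50.944950103759766)
side (array([528.99713135,  83.58299255]), 141.41122436523438, 114.11541748046875, 51.10491180419922)
[[612.9  98.9]
 [527.3  -9.8]
 [443.5  59.3]
 [529.9 167.1]]
c [528.40962012  78.84056884] [np.float64(138.4), np.float64(108.6), np.float64(138.1), np.float64(107.5)]
yaw -128.47320338114946
[[612.4 100.9]
 [529.1 164. ]
 [442.8  63.4]
 [526.3  -6.1]]
c [527.64553149  80.5564343 ] [np.float64(104.5), np.float64(132.5), np.float64(108.7), np.float64(137.4)]
yaw -129.71727718699188
top fence [1.3150218e-01 9.9131590e-01 6.8435956e+02 3.7257774e+01] (497, 3) angle 82.44359
((685.2935791015625, 37.4906005859375), (358.5019226074219, 7.3315887451171875), 82.39305114746094) [[657.9000244140625, -139.6999969482422], [665.2000122070312, -140.6999969482422], [712.7000122070312, 214.6999969482422], [705.4000244140625, 215.60000610351562]]
board ((553.723876953125, 55.39990234375), (659.859130859375, 359.94415283203125), 82.41155242919922)
cup [0.568 0.284 0.097] [0.638 0.355 0.113]
jar [0.457 0.32  0.075] [0.509 0.374 0.09 ]
model [ 0.548 -0.232  0.089] [ 0.575 -0.211  0.112]
bar [ 0.338 -0.258  0.028] [ 0.518 -0.104  0.052]
side fence [1.3161705e-01 9.9130064e-01 6.8714288e+02 5.4171776e+01] (524, 3) angle 82.43695
((685.9945068359375, 37.72746276855469), (361.4331970214844, 9.504278182983398), 82.5162124633789) [[657.7000122070312, -140.8000030517578], [667.2000122070312, -142.10000610351562], [714.2000122070312, 216.3000030517578], [704.7999877929688, 217.5]]
board ((554.1016845703125, 57.0728759765625), (661.0283813476562, 360.0678405761719), 82.46354675292969)
cup [0.568 0.284 0.097] [0.64  0.355 0.111]
jar [0.457 0.321 0.074] [0.511 0.376 0.089]
model [ 0.548 -0.236  0.088] [ 0.577 -0.21   0.112]
bar [ 0.356 -0.242  0.028] [ 0.477 -0.185  0.052]
```

```bash
python3 -m handwheel '[[2.25,-3.31,0,-0.0165],[2.25,-3.31,0,-0.0165],[2.25,-3.31,0,-0.0165],[2.25,-3.31,0,-0.0165],[2.25,-3.31,0,-0.0165],[2.25,-3.31,0,-0.0165],[2.25,-3.31,0,-0.0165],[2.25,-3.31,0,-0.0165],[2.25,-3.31,0,-0.0165],[2.25,-3.31,0,-0.0165],[2.25,-3.31,0,-0.0165],[2.25,-3.31,0,-0.0165],[2.25,-3.31,0,-0.0165],[2.25,-3.31,0,-0.0165],[2.25,-3.31,0,-0.0165],[2.25,-3.31,0,-0.0165],[0,0,0,0],[0,0,0,0]]' 1 20
```

```text
t: 1.9
eef_pos: [0.6323, 0.0871, 0.4038]
ee_rot: [3.14, 0.001, -0.681]
force: [-1.0, -0.1, 0.2]
width: 0.0006
```

```bash
python3 -m handwheel '[[0,0,-4,0],[0,0,-4,0],[0,0,-4,0],[0,0,-4,0],[0,0,-2,0],[0,0,-1.2,0],[0,0,0,0]]'; python3 - <<'E'
from h import *
f=arm.grab_frame("side"); save(f,"pics/side1.png")
E
```

```text
t: 2.6
eef_pos: [0.6313, 0.0888, 0.2113]
ee_rot: [3.139, 0.001, -0.678]
force: [0.4, 0.5, 0.0]
width: 0.0005
```

View pics/side1.png

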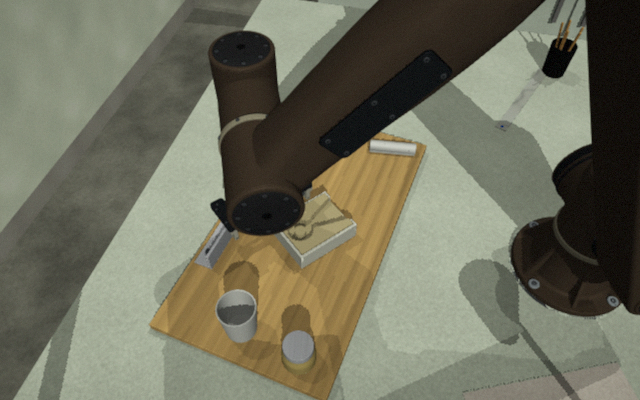

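```bash
python3 -m handwheel '[[-0.4,0.3,0,0],[-0.4,0.3,0,0],[-0.25,0.54,0,0.0436],[-0.26,0.54,0,0.0436],[-0.3,0.52,0,0.0436],[-0.3,0.52,0,0.0436],[-0.34,0.49,0,0.0436],[-0.35,0.49,0,0.0436],[-0.39,0.46,0,0.0436],[-0.39,0.45,0,0.0436],[0,0,0,0]]'; python3 - <<'E'
from h import *
for n in("side","top"):
    f=arm.grab_frame(n); save(f,f"pics/{n}2.png")
    print(mould(f,(.51,.09))[:4])
E
```

```text
t: 3.75
eef_pos: [0.5983, 0.135, 0.2142]
ee_rot: [-3.139, -0.002, -0.328]
force: [1.2, -0.4, 0.3]
width: 0.0007
(array([475.59448242, 103.71176147]), 143.99658203125, 32.69831466674805, 72.96492767333984)
(array([513.58190918,  88.31108856]), 139.82913208007812, 109.46051025390625, 71.8359375)
```

View pics/side2.png

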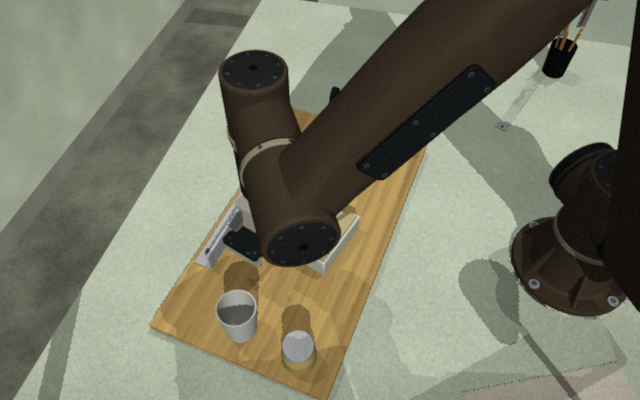

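View pics/top2.png

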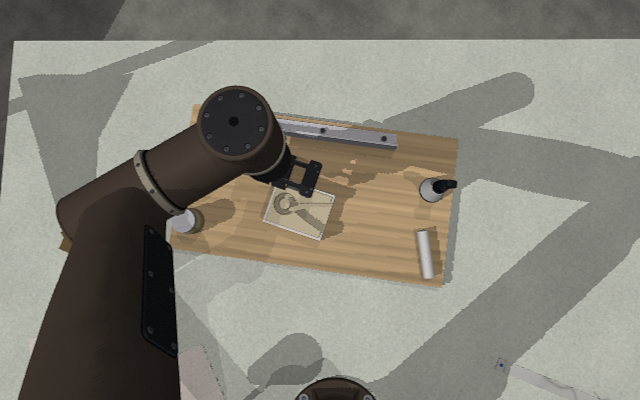

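```bash
python3 -m handwheel '[[-0.43,0.42,0,0.0436],[-0.42,0.42,0,0.0436],[-0.46,0.38,0,0.0436],[-0.46,0.38,0,0.0436],[0,0,0,0],[1,-0.1,0,0],[1,-0.1,0,0],[0,0,0,0]]'; python3 - <<'E'
from h import *
f=arm.grab_frame("top"); save(f,f"pics/top3.png")
print(mould(f,(.51,.09))[:4])
E
```

```text
t: 4.65
eef_pos: [0.6019, 0.1478, 0.2123]
ee_rot: [3.141, 0.0, -0.157]
force: [0.2, 0.2, 0.4]
width: 0.0002
(array([506.1350708 ,  90.37986755]), 139.6796112060547, 109.84852600097656, 81.85210418701172)
```

View pics/top3.png

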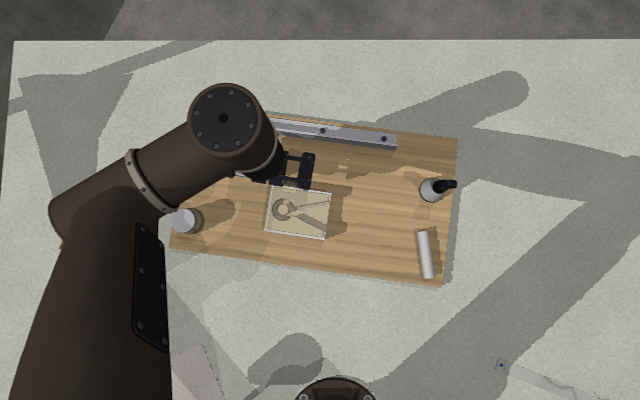

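```bash
python3 -m handwheel '[[0,0,4.5,0],[0,0,4.5,0],[-3.03,-1.95,0,0],[-3.03,-1.95,0,0],[-3.03,-1.95,0,0],[-3.03,-1.95,0,0],[-3.03,-1.95,0,0],[-3.03,-1.95,0,0],[0,0,0,0],[0,0,-3,0],[0,0,-3,0],[0,0,-2,0],[0,0,-1,0],[0,0,0,0]]'; python3 - <<'E'
from h import *
f=arm.grab_frame("top"); save(f,f"pics/top4.png")
print(mould(f,(.51,.09))[:4])
E
```

```text
t: 6.1
eef_pos: [0.4186, 0.0311, 0.2116]
ee_rot: [3.14, 0.002, -0.156]
force: [-0.8, -0.7, 0.4]
width: 0.0006
(array([506.1350708 ,  90.37986755]), 139.6796112060547, 109.84852600097656, 81.85210418701172)
```

View pics/top4.png

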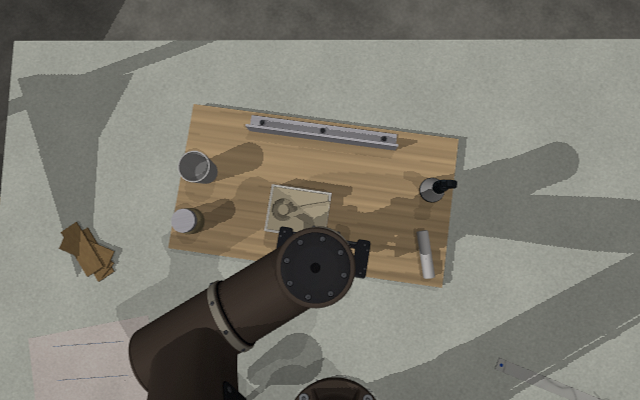

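```bash
python3 -m handwheel '[[0.7,-0.09,0,0],[0.7,-0.09,0,0],[0.5,-0.33,0,0.0436],[0.5,-0.34,0,0.0436],[0.52,-0.28,0,0.0436],[0.52,-0.29,0,0.0436],[0.55,-0.24,0,0.0436],[0.55,-0.25,0,0.0436],[0.56,-0.19,0,0.0436],[0.57,-0.19,0,0.0436],[0.58,-0.14,0,0.0436],[0.59,-0.15,0,0.0436],[0.59,-0.1,0,0.0436],[0.59,-0.09,0,0.0436],[0.6,-0.04,0,0.0436],[0.6,-0.04,0,0.0436],[0,0,0,0]]'; python3 - <<'E'
from h import *
f=arm.grab_frame("top"); save(f,f"pics/top5.png")
print(mould(f,(.53,.09))[:4])
E
```

```text
t: 7.85
eef_pos: [0.5114, 0.002, 0.2131]
ee_rot: [3.141, 0.001, 0.455]
force: [-2.1, -2.9, 0.9]
width: 0.0006
(array([580.28631592, 117.8745575 ]), 137.9088592529297, 13.573190689086914, 118.48863220214844)
```

View pics/top5.png

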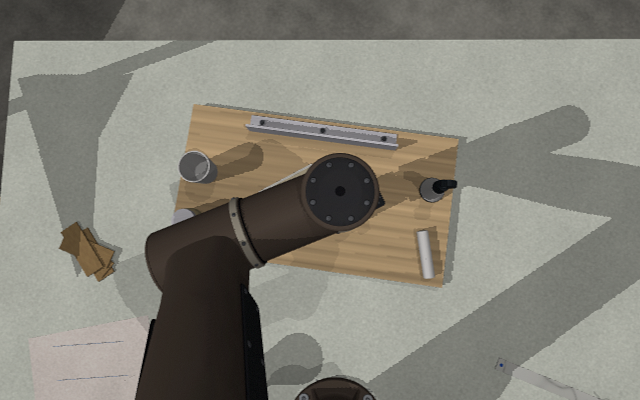

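```bash
python3 -m handwheel '[[0.59,0.01,0,0.0436],[0.6,0.02,0,0.0436],[0.59,0.06,0,0.0436],[0.6,0.07,0,0.0436],[0.59,0.11,0,0.0436],[0.59,0.12,0,0.0436],[0.57,0.16,0,0.0436],[0.58,0.17,0,0.0436],[0.56,0.21,0,0.0436],[0.56,0.22,0,0.0436],[0,0,0,0],[0.6,-0.8,0,0],[0.6,-0.8,0,0],[0,0,4.5,0],[0,0,4.5,0],[-1.5,-4,0,0],[-2.5,-4,0,0],[-2.5,-4,0,0],[0,0,0,0]]'; python3 - <<'E'
from h import *
f=arm.grab_frame("top"); save(f,f"pics/top6.png")
print(mould(f,(.55,.11))[:4])
f=arm.grab_frame("side"); save(f,f"pics/side6.png")
print(mould(f,(.55,.11))[:4])
E
```

```text
t: 9.8
eef_pos: [0.5135, -0.1255, 0.303]
ee_rot: [-3.141, -0.0, 0.886]
force: [0.4, 0.7, 0.1]
width: 0.0008
(array([620.88397217, 114.98071289]), 39.7684211730957, 23.310131072998047, 143.4612922668457)
(array([555.07733154, 112.56251526]), 143.40420532226562, 111.76451873779297, 143.78297805786133)
```

View pics/top6.png

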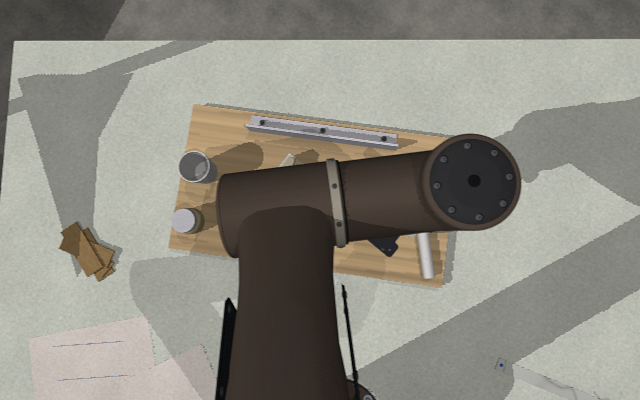

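View pics/side6.png

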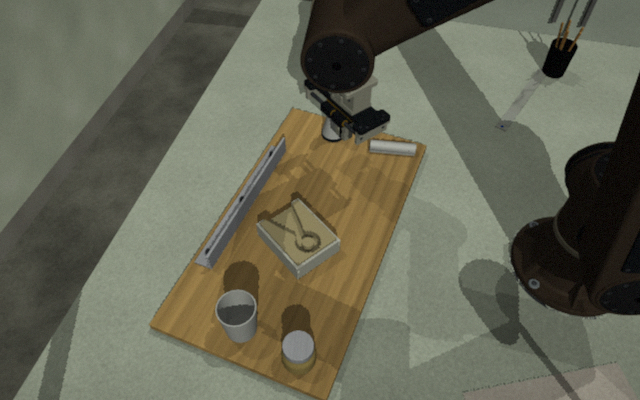

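```bash
python3 -m handwheel '[[-0.632,2.22,0,-0.1385],[-0.632,2.22,0,-0.1385],[-0.632,2.22,0,-0.1385],[-0.632,2.22,0,-0.1385],[-0.632,2.22,0,-0.1385],[-0.632,2.22,0,-0.1385],[-0.632,2.22,0,-0.1385],[-0.632,2.22,0,-0.1385],[-0.632,2.22,0,-0.1385],[-0.632,2.22,0,-0.1385],[-0.632,2.22,0,-0.1385],[0,0,0,0],[0,0,0,0]]'; python3 - <<'E'
from h import *
f=arm.grab_frame("top"); save(f,f"pics/top7.png")
print(mould(f,(.55,.11))[:4])
f=arm.grab_frame("side"); save(f,f"pics/side7.png")
print(mould(f,(.55,.11))[:4])
E
```

```text
t: 11.2
eef_pos: [0.4471, 0.1237, 0.3028]
ee_rot: [-3.141, -0.0, -0.629]
force: [0.3, 0.1, -0.1]
width: 0.0005
(array([554.90826416, 109.44525909]), 139.78219604492188, 110.43392181396484, 143.77720642089844)
(array([554.94268799, 112.64595032]), 143.52395629882812, 111.32659912109375, 143.9134521484375)
```

View pics/top7.png

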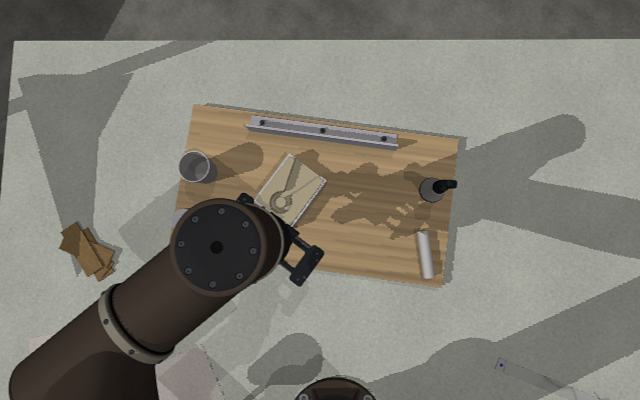

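```bash
python3 -m handwheel '[[-0.23,-0.56,-3,0],[0,0,-3,0],[0,0,-2.1,0],[0,0,-1,0],[0,0,0,0],[0.6,-0.44,0,0],[0.6,-0.44,0,0],[0.25,-0.59,0,0.0436],[0.25,-0.59,0,0.0436],[0.3,-0.56,0,0.0436],[0.31,-0.56,0,0.0436],[0.35,-0.54,0,0.0436],[0.35,-0.54,0,0.0436],[0.39,-0.5,0,0.0436],[0.4,-0.5,0,0.0436],[0.44,-0.47,0,0.0436],[0.44,-0.47,0,0.0436],[0,0,0,0]]'; python3 - <<'E'
from h import *
f=arm.grab_frame("top"); save(f,f"pics/top8.png")
print(mould(f,(.585,.1))[:4])
f=arm.grab_frame("side"); save(f,f"pics/side8.png")
print(mould(f,(.585,.1))[:4])
E
```

```text
t: 13.1
eef_pos: [0.4913, 0.0539, 0.2124]
ee_rot: [3.142, 0.0, -0.197]
force: [-3.1, -0.5, 1.1]
width: 0.0001
(array([618.85839844, 130.13169861]), 76.68354797363281, 34.26955032348633, 170.73455047607422)
(array([586.86230469, 133.04417419]), 141.8348388671875, 49.240020751953125, 171.35462951660156)
```

View pics/top8.png

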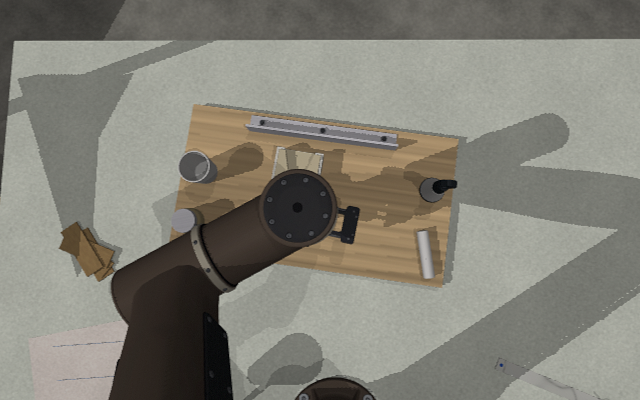

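View pics/side8.png

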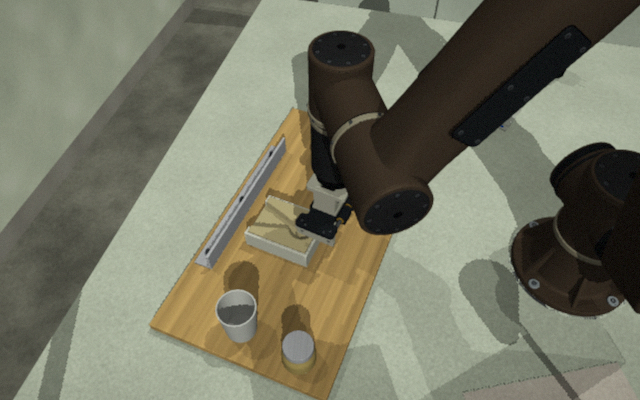

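```bash
python3 -m handwheel '[[-1,0.13,0,0],[-1,0.13,0,0],[-1,1,0,0.02],[-1,2,0,0.045],[0,1,0,0],[0,0,0,0],[0,0,0,0]]' 0 20; python3 - <<'E'
from h import *
f=arm.grab_frame("top"); save(f,f"pics/top9.png")
print(mould(f,(.585,.1))[:4])
f=arm.grab_frame("side"); save(f,f"pics/side9.png")
print(mould(f,(.585,.1))[:4])
E
```

```text
t: 13.9
eef_pos: [0.4512, 0.0978, 0.2118]
ee_rot: [-3.141, -0.0, -0.131]
force: [-0.3, 0.4, -0.0]
width: 0.0509
(array([581.64697266,  97.68367004]), 139.9396209716797, 110.3013916015625, 170.7855987548828)
(array([581.41693115, 101.27183533]), 142.0477752685547, 115.12848663330078, 170.76097869873047)
```

View pics/top9.png

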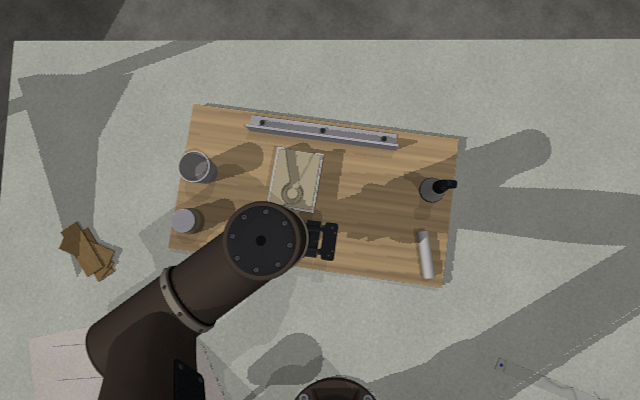

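View pics/side9.png

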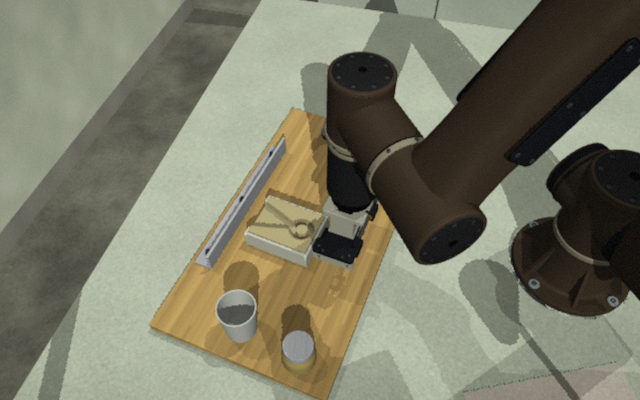

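```bash
python3 -m handwheel '[[0.22,1.7,0,0],[1.1,-0.15,0,0],[1.1,-0.15,0,0],[1.0,-0.13,0,0],[0,0,0,0],[0,0,0,0]]' 0.3 20; python3 -m handwheel '[[0.5,-0.066,0,0],[0.5,-0.066,0,0],[0.5,-0.066,0,0],[0.5,-0.066,0,0],[0.5,-0.066,0,0],[0.5,-0.066,0,0],[0.3,-0.04,0,0],[0,0,0,0],[0,0,0,0]]'; python3 - <<'E'
from h import *
f=arm.grab_frame("top"); save(f,f"pics/top10.png")
print(mould(f,(.60,.095))[:4])
f=arm.grab_frame("side"); save(f,f"pics/side10.png")
print(mould(f,(.60,.095))[:4])
E
```

```text
t: 14.6
eef_pos: [0.4855, 0.1096, 0.2113]
ee_rot: [3.141, 0.001, -0.133]
force: [-0.3, -0.3, -0.9]
width: 0.0611
t: 15.5
eef_pos: [0.5175, 0.1051, 0.2112]
ee_rot: [3.14, 0.003, -0.132]
force: [-5.0, -1.1, 2.5]
width: 0.0613
(array([606.91400146,  61.39649582]), 113.1368637084961, 43.089508056640625, 172.4347152709961)
(array([627.98260498, 127.99063873]), 89.27709197998047, 49.00117874145508, 172.6468276977539)
```

View pics/top10.png

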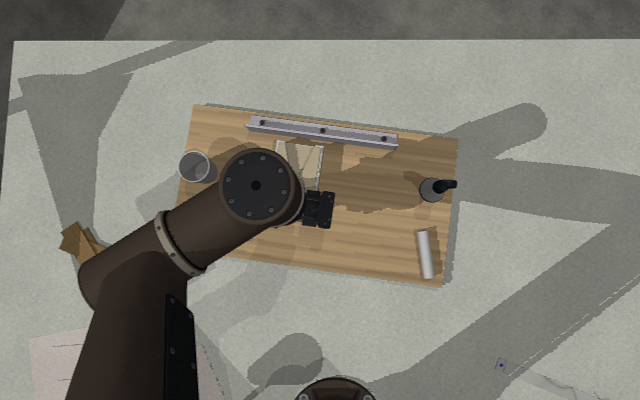

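View pics/side10.png

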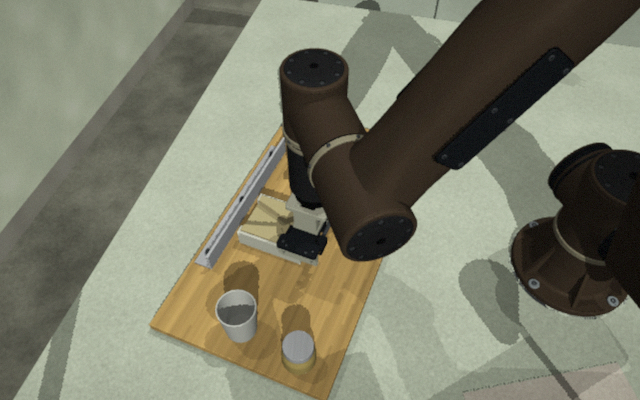

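```bash
python3 -m handwheel '[[0.4,-0.053,0,0],[0.4,-0.053,0,0],[0.4,-0.053,0,0],[0.3,-0.04,0,0],[0.2,-0.027,0,0],[0,0,0,0],[0,0,0,0]]'; python3 -m handwheel '[[0.1,-0.013,0,0],[0.1,-0.013,0,0],[0.1,-0.013,0,0],[0,0,0,0]]';  python3 - <<'E'
from h import *
print(arm.get_state()["force"],arm.get_state()["moment"])
f=arm.grab_frame("top"); save(f,f"pics/top11.png")
E
```

```text
t: 16.3
eef_pos: [0.5344, 0.103, 0.2112]
ee_rot: [3.14, 0.003, -0.132]
force: [-6.3, -0.7, 4.4]
width: 0.0613
t: 16.7
eef_pos: [0.5372, 0.1026, 0.2112]
ee_rot: [3.14, 0.003, -0.132]
force: [-7.3, -0.1, 4.3]
width: 0.0615
[-7.29529281 -0.13397029  4.31369649] [ 0.17535769  2.58822273 -0.02019041]
```

View pics/top11.png

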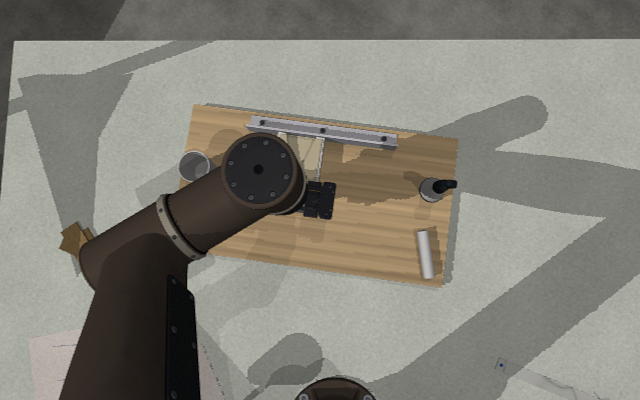

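```bash
python3 -m handwheel '[[0.1,-0.013,0,0],[0.05,-0.007,0,0],[0,0,0,0]]'; python3 -m handwheel '[[0.1,-0.013,0,0],[0,0,0,0]]'
```

```text
t: 17.05
eef_pos: [0.5386, 0.1024, 0.2112]
ee_rot: [3.14, 0.004, -0.132]
force: [-8.7, 1.8, 4.9]
width: 0.0618
t: 17.25
eef_pos: [0.5389, 0.1024, 0.2112]
ee_rot: [3.14, 0.005, -0.132]
force: [-12.7, 4.5, 9.6]
width: 0.0615
```

```bash
python3 -m handwheel '[[0.1,-0.013,0,0],[0,0,0,0]]'; python3 -m handwheel '[[0.1,-0.013,0,0],[0,0,0,0],[0,0,0,0]]'; python3 -c "
from h import *
print(arm.get_state()['moment'])"
```

```text
t: 17.45
eef_pos: [0.5391, 0.1023, 0.2112]
ee_rot: [3.139, 0.006, -0.132]
force: [-17.8, 5.9, 12.9]
width: 0.0613
t: 17.75
eef_pos: [0.5394, 0.1023, 0.2112]
ee_rot: [3.139, 0.008, -0.132]
force: [-23.0, 9.1, 15.6]
width: 0.0614
[3.05720819 7.83564128 0.17884454]
```

```bash
python3 -m handwheel '[[-0.3,0.04,0,0],[-0.5,0.066,0,0],[-1,0.13,0,0],[-1.5,0.2,0,0],[-2,0.26,0,0],[-2,0.26,0,0],[0,0,3,0],[0,0,4.5,0],[0,0,4.5,0],[0,0,4.5,0],[0,2,3,0],[0,3,0,0],[-1,4,0,0],[-2,4.5,0,0],[-2,4.5,0,0],[-2,4.5,0,0],[0,0,0,0],[0,0,0,0]]'; python3 - <<'E'
from h import *
for n in("top","side"):
    f=arm.grab_frame(n); save(f,f"pics/{n}12.png"); np.save(f"{n}12.npy",f,allow_pickle=True)
E
```

```text
t: 19.55
eef_pos: [0.3991, 0.338, 0.4064]
ee_rot: [3.141, 0.0, -0.129]
force: [0.2, -0.3, 0.0]
width: 0.0611
```

View pics/top12.png

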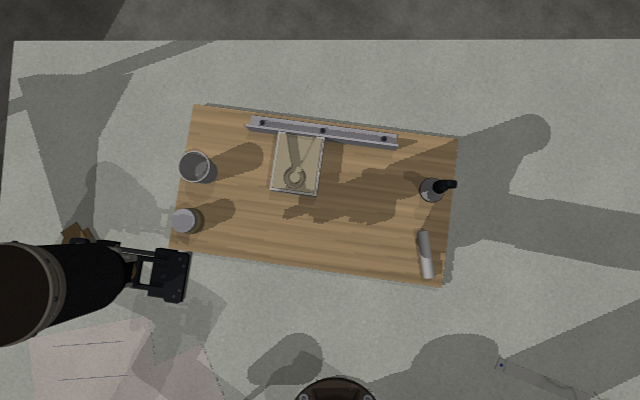

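View pics/side12.png

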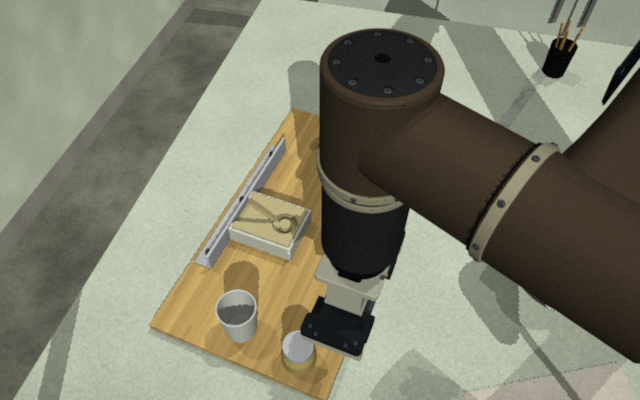

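```bash
python3 - <<'E'
from h import *
ims=[]
for n,(a,b,c,d) in {"top":(105,210,250,350),"side":(170,270,195,325)}.items():
    f=np.load(f"{n}12.npy",allow_pickle=True).item(); f0=np.load(f"{n}0.npy",allow_pickle=True).item()
    im=cv2.cvtColor(f["image"][a:b,c:d],cv2.COLOR_RGB2BGR)
    im=np.clip(cv2.resize(im,None,fx=5,fy=5,interpolation=cv2.INTER_CUBIC)*1.4,0,255).astype(np.uint8)
    cv2.imwrite(f"pics/z{n}12.png",im)
    P=pts(f);P0=pts(f0)
    for nm,z,(x,y),r in(("cup",.109,(.605,.32),.05),("jar",.086,(.485,.345),.045),("model",.1,(.56,-.22),.05),("bar",.043,(.43,-.21),.06)):
        o=[]
        for Q in(P0,P):
            m=(abs(Q[...,2]-z)<.01)&(np.hypot(Q[...,0]-x,Q[...,1]-y)<r); o.append((m.sum(),*(Q[m].mean(0)*1000).round(1)))
        print(n,nm,o)
    # mould wood-free depth: rear edge & sides
    h=P[...,2]; B=(P[...,:2]-[.5539,.0562])*1000
    bx=B[...,0]*.9913-B[...,1]*.1317; by=B[...,0]*.1317+B[...,1]*.9913
    m=(h>.058)&(h<.078)&(bx>-40)&(bx<110)&(by>-40)&(by<130)
    for lo in range(-8,108,16):
        k=m&(bx>lo)&(bx<lo+10)
        if k.any(): print(lo,"by",np.percentile(by[k],1).round(1),np.percentile(by[k],99).round(1))
    for lo in(0,20,40,60,80):
        k=m&(by>lo)&(by<lo+10); 
        if k.any(): print("by",lo,"rear bx",np.percentile(bx[k],1).round(1))
E
```

```text
top cup [(np.int64(236), np.float64(604.7), np.float64(323.6), np.float64(107.0)), (np.int64(237), np.float64(604.9), np.float64(323.6), np.float64(106.8))]
top jar [(np.int64(481), np.float64(483.7), np.float64(346.4), np.float64(86.0)), (np.int64(477), np.float64(483.6), np.float64(346.5), np.float64(86.2))]
top model [(np.int64(46), np.float64(557.3), np.float64(-217.4), np.float64(100.3)), (np.int64(46), np.float64(557.5), np.float64(-217.5), np.float64(99.4))]
top bar [(np.int64(469), np.float64(417.4), np.float64(-204.6), np.float64(47.4)), (np.int64(467), np.float64(417.7), np.float64(-204.5), np.float64(47.4))]
-8 by -7.7 99.8
8 by -8.6 100.1
24 by -7.6 99.6
40 by -7.5 100.2
56 by -7.7 99.6
72 by -7.7 100.1
88 by -8.1 99.2
104 by -8.3 100.5
by 0 rear bx -9.5
by 20 rear bx -10.2
by 40 rear bx -10.2
by 60 rear bx -9.5
by 80 rear bx -9.7
side cup [(np.int64(370), np.float64(605.8), np.float64(318.8), np.float64(105.9)), (np.int64(372), np.float64(605.5), np.float64(319.6), np.float64(105.9))]
side jar [(np.int64(816), np.float64(483.6), np.float64(349.9), np.float64(84.8)), (np.int64(726), np.float64(484.7), np.float64(352.6), np.float64(84.8))]
side model [(np.int64(87), np.float64(560.7), np.float64(-217.5), np.float64(100.3)), (np.int64(0), np.float64(nan), np.float64(nan), np.float64(nan))]
side bar [(np.int64(406), np.float64(417.5), np.float64(-201.0), np.float64(44.1)), (np.int64(0), np.float64(nan), np.float64(nan), np.float64(nan))]
-8 by -7.0 101.2
8 by -7.3 101.4
24 by -8.7 101.4
40 by -8.3 102.0
56 by -7.0 101.6
72 by -8.1 101.3
88 by -6.6 101.5
104 by -8.4 100.7
by 0 rear bx -9.1
by 20 rear bx -8.4
by 40 rear bx -9.5
by 60 rear bx -9.1
by 80 rear bx -9.1<stdin>:12: RuntimeWarning: Mean of empty slice.
  ret = um.true_divide(
```

View pics/ztop12.png

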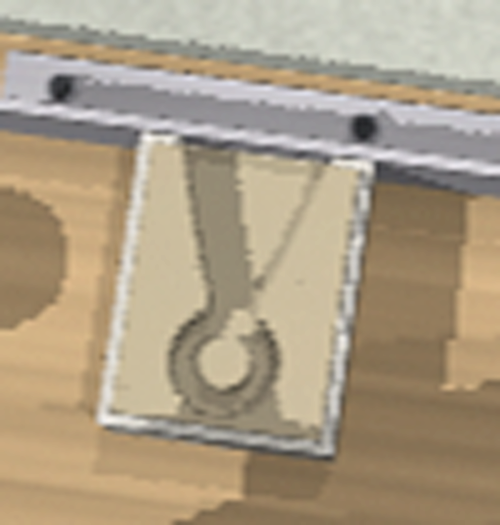

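View pics/zside12.png

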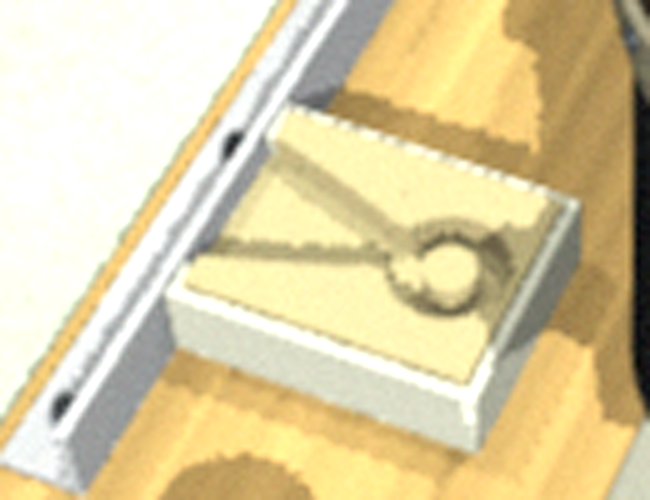

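```bash
python3 -c "
from station import arm
print(arm.get_state()['t'], arm.job_done())"
```

```text
the job is handed in; nothing more can be done
19.65 None
```

The mould's mouth end now sits flush against the fence, and I handed the job in at 19.65 s.

**Turning:** I turned the mould about 121° with corner pushes from the closed fingers, first at the rear-left corner, then mouth-right, then rear-right. By my poses and estimates, no corner came nearer the fence than about 30 mm while it turned. The fingers worked only on the outer sides, about 10 mm above the board. I then pushed the rear end straight up with the fingers parted to 61 mm. The wrist force rose from about 7 N to about 23 N along the push when the mouth met the fence. After that I backed off and raised the hand away.

**Last checks:**
- **Seating:** the rear edge lies 10 mm towards the robot from the board's centre line in the top view and 9 mm in the side view. That agrees with the 10 mm expected when flush. No gap shows at the fence in either picture.
- **Squareness:** the sides run parallel to the board's axes to within the scatter of the measurements.
- **Fence cover:** the mould spans -8 to 100 mm along the fence, which reaches ±180 mm.
- **Other objects:** in the top view the cup, jar, model and bar are within 0.3 mm of where they started.
- **Side view:** the arm hid the model and the bar completely. It also seemed to hide part of the jar, whose reading differed by about 3 mm, so I relied on the top view for those three.

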